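# Gauge the drum sleeves and throw out the misfits

## Robot

A 7-joint arm with a two-finger parallel gripper is mounted at the origin on a cart in front of the work surface, level with it; the furniture and walls round the work are solid. World frame = base frame: x ahead of the robot, y to its left, z up, the work surface at z = 0. Lengths are in m, angles in rad, forces in N, time in s.
With the tool pointing down it reaches from about 0.4 to 0.85 m from the base axis. Payload 6.9 kg.
Tool frame: the origin (TCP) lies midway between the tips of the shut fingers; the grasp point (between the pads) lies behind it (ctrl.pinch_z is the z of the grasp point in the tool frame, in m); z points along the fingers, y is the line along which they close (so a half turn about z gives the same grasp; the last joint's range is limited). The gripper opens to 85 mm and grips with 20 to 120 N. Pads are 22 mm wide; open, the fingers measure 114 mm over their backs; the gripper's body (76 mm by 85 mm) begins 54 mm behind the grasp point. The pads swing forward as they close: fully open they stand 13 mm farther back than shut.
Start: joints at [-1.117, 0.507, -0.238, 1.5, 0.126, 1.149, -0.155], TCP at [0.214, 0.587, 0.231] pointing down, gripper open.
Joint ranges: [-3.08, 3.08], [-0.24, 2.05], [-1.43, 1.35], [0, 2.5], [-1.52, 4.66], [0.17, 1.96], [-2.89, 2.89]. Speed limits (rad/s): [2.39, 2.39, 3.14, 3.14, 3.14, 3.14, 3.14].

## Interface

Orientations are given as a unit quaternion [w, x, y, z].
In Python, from station import ctrl, get_state, vision, ticket, models gives the robot as it stands. Calls block until the motion is done:
- ctrl.movep(position, orientation): joint-space move of the TCP to a pose.
- ctrl.movel(position, frame=None, max_speed=0.15): straight line of the TCP; frame=None keeps the orientation; max_speed is the mean speed in m/s.
- ctrl.set_joints(angles): joint-space move.
- ctrl.ungrasp() and ctrl.close_gripper(force=None): open the fingers fully, or close them until they stop; force is the grip in N (None keeps the last).
- ctrl.pause(seconds).
- ctrl.ik(position, orientation): joint angles nearest the present ones, or None.
- get_state(): the state.
- vision.grab_frame(name): name is "scene" or "top"; returns (picture, depth): 420x560x3 uint8, blue, green, red; 420x560 float32, m along the optical axis (not along the pixel's ray), 0 where there is no reading.
- vision.camera_info(name): a dict with "mtx" (3x3 intrinsics, pixels), "R" (3x3) and "t" (3): a world point X has camera coordinates R X + t. Camera axes: x right, y down, z forward; pixel columns grow to the right and rows downward; lengths in m; the calibration is good to about 2 mm. A picture is of the moment at which its call begins. camera_info takes no time and is no camera call.
A pose or a line that the arm cannot do raises ctrl.Unreachable and nothing moves.
- ticket.close_job(): hands the job in; it is judged then, once.
Trained networks look in the newest picture that a camera, given by its name, has taken for a name from the list of things; names that differ only in an ending like _2 or _b are one class to them, and where a whole thing is asked for, a point or a joint stands for the part that bears it (a point fixed in the world has none). Each returns a list of dicts, best first, with "p" (0 to 1); they miss things now and then, are a little off and sometimes report something else, mostly with a low value. They report only what shows in the picture. A call takes as long as a camera call. They do not tell look-alikes from the thing itself.
- models.recognise(camera, target): "point" ([column, row] in pixels, amid what is visible of it).
- models.masks_of(camera, target): "mask" (420x560 bool, what is visible of it) and "point" ([column, row] in pixels, amid what is visible of it).
The state is a dict: "time": time; "qpos": joint angles; "qd": joint speeds; "tau": joint torques, N m; "tcp_pos": TCP position; "eef_rot": TCP orientation; "contact_force": force on the tool from outside, world axes, zero at the start; "wrist_torque": the same for the moment, N m; "width": finger opening in m; "gripper_force": force on a finger pad.
Only numpy, scipy, OpenCV 4.12 (cv2) and the standard library are available. Lean on these libraries where they do the work, as an engineer would, in place of code of your own. Each camera call takes 0.05 s, during which the arm holds its last target. There are 200 camera calls.

## Task

Before the foot-file drum is used, check its abrasive sleeves: take the stepped pin gauge from the stand and try it straight along the bore of each of the four sleeves where they stand, from the left end to the right, as far as it will go. A sleeve fits if the thin go pin enters fully and the thick step does not: leave those standing in their pockets, drop every sleeve that is too tight or too worn into the grey card bin, and put the gauge back fully home in its own hole. Do not knock the polish bottle or the cream jar about.

Things in the scene. Friction and masses are not known exactly. Their poses are not given: they have to be found in the camera images.
- stand: fixed bamboo stand, 296 mm wide (y), 86 deep (x), 85 high. Origin: on the table under its middle; y along the row, to the left seen by the robot, x level away from the robot, z up. The flat face slopes down towards -x, 76 mm long; everything in it leans 25 degrees from vertical, outward axis (-0.423, 0, 0.906) in this frame. All five mouths have their centres at stand x = 0, z = 66 mm
- pocket_1 (a point): centre of the floor of sleeve pocket 1 (leftmost, mouth at stand y = +105 mm): round, 29 mm wide, 12 mm deep along the leaning axis; axes as the stand's
- pocket_2 (a point): centre of the floor of sleeve pocket 2 (second from the left, mouth at stand y = +53 mm): round, 29 mm wide, 12 mm deep along the leaning axis; axes as the stand's
- pocket_3 (a point): centre of the floor of sleeve pocket 3 (third from the left, mouth at stand y = +1 mm): round, 29 mm wide, 12 mm deep along the leaning axis; axes as the stand's
- pocket_4 (a point): centre of the floor of sleeve pocket 4 (the last sleeve pocket on the right, mouth at stand y = -51 mm): round, 29 mm wide, 12 mm deep along the leaning axis; axes as the stand's
- park_top (a point): centre of the mouth of the gauge's own hole at the right-hand end of the face (stand y = -118 mm), 20 mm wide, 27 mm deep along the leaning axis; axes as stand
- park_bottom (a point): where the gauge's tip is when the gauge is home: 24 mm down that hole; axes as stand
- sleeve_a: one of four loose abrasive drum sleeves, alike outside: 27 mm thick (26 mm over the facets of its contact shape), 30 mm long, brown grit, about 30 g; one in each pocket in any order, standing 18 mm out of the face. Origin: centre of its lower end, z along its axis to the mouth. Straight bore right through: 8 mm (tight), 14 mm (right) or 20 mm (worn); which is to be found with the gauge
- sleeve_b: one of four loose abrasive drum sleeves, alike outside: 27 mm thick (26 mm over the facets of its contact shape), 30 mm long, brown grit, about 30 g; one in each pocket in any order, standing 18 mm out of the face. Origin: centre of its lower end, z along its axis to the mouth. Straight bore right through: 8 mm (tight), 14 mm (right) or 20 mm (worn); which is to be found with the gauge
- sleeve_c: one of four loose abrasive drum sleeves, alike outside: 27 mm thick (26 mm over the facets of its contact shape), 30 mm long, brown grit, about 30 g; one in each pocket in any order, standing 18 mm out of the face. Origin: centre of its lower end, z along its axis to the mouth. Straight bore right through: 8 mm (tight), 14 mm (right) or 20 mm (worn); which is to be found with the gauge
- sleeve_d: one of four loose abrasive drum sleeves, alike outside: 27 mm thick (26 mm over the facets of its contact shape), 30 mm long, brown grit, about 30 g; one in each pocket in any order, standing 18 mm out of the face. Origin: centre of its lower end, z along its axis to the mouth. Straight bore right through: 8 mm (tight), 14 mm (right) or 20 mm (worn); which is to be found with the gauge
- sleeve_a_mid (a point): middle of sleeve_a, 15 mm up its axis
- sleeve_b_mid (a point): middle of sleeve_b, 15 mm up its axis
- sleeve_c_mid (a point): middle of sleeve_c, 15 mm up its axis
- sleeve_d_mid (a point): middle of sleeve_d, 15 mm up its axis
- gauge: loose stepped pin gauge, 80 g, at first in its hole. Origin: centre of the underside of its shoulder disc (28 mm wide, 4 thick), z up its axis. Below: thick no-go step 17 mm wide, 12 long, then go pin 11 wide, 12 long, nose slightly tapered. Above: black grip, round, 18 wide, to z = 66 mm. At 3 to 5 N it stops 0-1 mm into a tight bore, 12 into a right, 24 into a worn one
- gauge_tip (a point): end of the gauge's pin, on its axis, 24 mm below the shoulder (gauge z = -24 mm)
- gauge_grip (a point): middle of the gauge's grip, on its axis, 38 mm above the shoulder
- reject_bin: open grey card bin, fixed for the run, 50 mm (x) by 86 mm (y) outside, walls 2 mm, 104 mm high. Origin: centre of its underside, z up
- polish_bottle: loose polish bottle, pink with a white cap, 34 mm wide, 85 mm high, standing. Origin: centre of its underside
- cream_jar: loose small cream jar with a white lid, 35 mm wide, 30 mm high. Origin: centre of its underside
Mind the look-alikes: they are no part of the job. What is shaped like the sleeve_d but blue is not meant. Leave any pink look-alike of the sleeve_a alone.

How it is judged:
By the outcome, as a careful person would: the job done as asked, in the order asked, and still so for the second after the job is handed in, with the robot touching nothing.
It also fails if it takes over 70 s, if anything falls off the work surface, if the arm or the gripper's body presses on something with over 40 N, if the wrist force passes 120 N, or if a joint passes its speed limit or range.

## Working session

There is one attempt and no reset: what is moved stays moved. The work goes in short steps, each a Python script; the robot and the scene stay as the last script left them, time stands still between calls to the robot, and variables do not carry over. Pictures are saved under pics/ and viewed, at most 10 in all, crops included, and the job is handed in when it is done.

```bash
mkdir -p pics; ls
python3 - <<'E'
from station import ctrl, get_state, vision, ticket, models
import cv2, numpy as np
ims=[]
for c in("scene","top"):
    p,d=vision.grab_frame(c); cv2.imwrite(f"pics/{c}0.png",p); np.save(f"{c}0.npy",d)
    i=vision.camera_info(c); print(c,i["mtx"].tolist(),np.round(i["R"],3).tolist(),np.round(i["t"],3).tolist(), (-i["R"].T@i["t"]).round(3))
    for t in("stand","sleeve_a","gauge","reject_bin","polish_bottle","cream_jar"):
        print(t,[(np.round(r["point"]).tolist(),round(r["p"],2)) for r in models.recognise(c,t)])
s=get_state();print(s["time"],s["tcp_pos"],s["eef_rot"],s["width"],ctrl.pinch_z)
E
```

```text
pics
scene [[463.6493305171964, 0.0, 282.31414768859247], [0.0, 463.6493305171964, 202.6692321577376], [0.0, 0.0, 1.0]] [[0.649, -0.76, -0.004], [-0.456, -0.386, -0.802], [0.608, 0.523, -0.597]] [-0.286, 0.332, 0.559] [-0.002 -0.381  0.599]
stand []
sleeve_a [([288.0, 215.0], 0.81), ([263.0, 210.0], 0.61), ([216.0, 180.0], 0.61), ([318.0, 224.0], 0.59), ([274.0, 286.0], 0.54), ([344.0, 234.0], 0.48)]
gauge []
reject_bin [([182.0, 192.0], 0.73), ([265.0, 211.0], 0.24)]
polish_bottle [([255.0, 166.0], 0.6), ([318.0, 222.0], 0.24)]
cream_jar [([339.0, 304.0], 0.59)]
top [[438.2509576180575, 0.0, 283.57591684677936], [0.0, 438.2509576180575, 204.73421985687852], [0.0, 0.0, 1.0]] [[0.019, -1.0, -0.011], [-0.987, -0.017, -0.159], [0.158, 0.013, -0.987]] [0.085, 0.512, 0.863] [0.367 0.082 0.935]
stand [([340.0, 192.0], 0.74)]
sleeve_a [([334.0, 256.0], 0.71), ([194.0, 183.0], 0.64), ([281.0, 206.0], 0.63), ([309.0, 199.0], 0.56), ([358.0, 186.0], 0.56), ([334.0, 197.0], 0.46)]
gauge [([396.0, 186.0], 0.64)]
reject_bin [([194.0, 232.0], 0.84)]
polish_bottle [([211.0, 144.0], 0.81)]
cream_jar [([388.0, 245.0], 0.5)]
0.7 [0.21363585 0.58733032 0.23130803] [-1.47036355e-05  1.73559408e-01  9.84823401e-01 -5.83439979e-06] 0.08549393178843694 -0.0187
```

Run:
```python
import cv2
a=cv2.imread("pics/top0.png")[110:320,130:430]; cv2.imwrite("pics/t1.png",cv2.resize(a,None,fx=2.6,fy=2.6,interpolation=2))
a=cv2.imread("pics/scene0.png")[120:340,140:420]; cv2.imwrite("pics/s1.png",cv2.resize(a,None,fx=2.7,fy=2.7,interpolation=2))
```

```text
(no output)
```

View pics/t1.png

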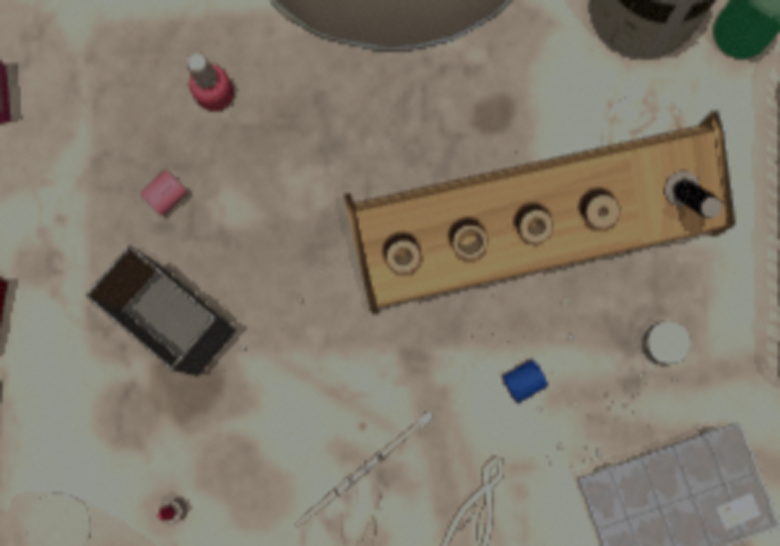

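View pics/s1.png

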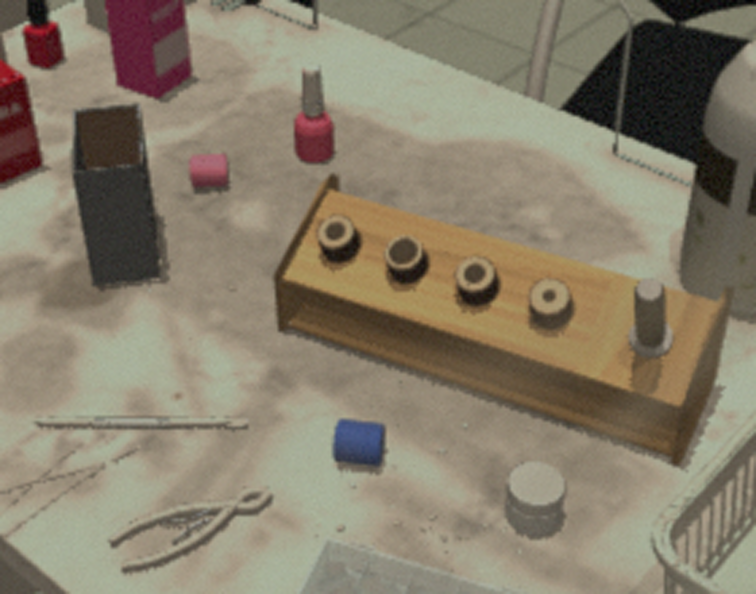

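The top crop shows the four sleeves at about (403,253), (468,239), (534,223) and (601,210), the gauge at (690,193) and the bin rim centred at about (165,310). A pink look-alike, a blue one, the bottle and the jar stand clear of these. Next I fit the stand pose to the masks in both views.

```bash
cat > geo.py <<'E'
import numpy as np, cv2
from scipy.optimize import least_squares
from station import ctrl, get_state, vision, ticket, models
AX=np.array([-np.sin(np.radians(25)),0,np.cos(np.radians(25))])
YS=[.105,.053,.001,-.051]; YG=-.118
def Rz(a): c,s=np.cos(a),np.sin(a); return np.array([[c,-s,0],[s,c,0],[0,0,1]])
def proj(c,X):
    i=vision.camera_info(c); p=(np.asarray(X)@i["R"].T+i["t"])@i["mtx"].T; return p[:,:2]/p[:,2:]
def circ(z,r,y,dx=0):   # circle in stand frame, z along lean axis from face at mouth y; dx along slope
    a=np.linspace(0,2*np.pi,40)[:,None]; e=np.array([AX[2],0,-AX[0]])
    return np.array([0,y,.066])+z*AX+(dx+r*np.cos(a))*e+r*np.sin(a)*np.array([0,1,0])
def sil(c,parts,T):
    m=np.zeros((420*8,560*8),np.uint8)
    x,y,z,a=T
    for pr in parts:
        P=proj(c,np.vstack(pr)@Rz(a).T+[x,y,z])
        cv2.fillConvexPoly(m,cv2.convexHull(np.round(P*8+3.5).astype(np.int32)),1)
    M=cv2.moments(m,True); return np.array([M["m10"]/M["m00"],M["m01"]/M["m00"]])/8-.44
def sleeve_parts(y): return [[circ(0,.0135,y),circ(.018,.0135,y)]]
def gauge_parts(y): return [[circ(0,.014,y),circ(.004,.014,y)],[circ(.004,.009,y),circ(.066,.009,y)]]
E
cat > meas.py <<'E'
from geo import *
obs={}
exp={"scene":[(265,208),(290,215),(316,223),(344,232),(381,237)],"top":[(285,207),(310,202),(335,196),(361,191),(397,186)]}
for c in exp:
    for k in range(3):
        p,d=vision.grab_frame(c)
        for t in("sleeve_a","gauge"):
            for r in models.masks_of(c,t):
                m=r["mask"].astype(np.uint8); M=cv2.moments(m,True)
                if not M["m00"]: continue
                q=np.array([M["m10"],M["m01"]])/M["m00"]
                for j in(range(4) if t[0]=="s" else [4]):
                    if np.hypot(*(q-exp[c][j]))<11: obs.setdefault((c,j),[]).append((*q,M["m00"]))
        for t in("reject_bin",):
            r=models.masks_of(c,t)
            if k==0 and r:
                m=r[0]["mask"]&(d>0); i=vision.camera_info(c); v,u=np.nonzero(m)
                X=np.c_[u,v,np.ones(len(u))]@np.linalg.inv(i["mtx"]).T*d[v,u][:,None]; X=(X-i["t"])@i["R"]
                T=X[(X[:,2]>.097)&(X[:,2]<.112)]
                rc=cv2.minAreaRect((T[:,:2]*1000).astype(np.float32)); print(c,"bin rim",rc,len(T),np.median(T[:,2]))
    # face plane
    i=vision.camera_info(c); v,u=np.mgrid[0:420,0:560].reshape(2,-1); dd=d[v,u]
    X=np.c_[u,v,np.ones(len(u))]@np.linalg.inv(i["mtx"]).T*dd[:,None]; X=(X-i["t"])@i["R"]; np.save(c+"X.npy",X)
for k in sorted(obs): print(k,np.round(np.median(obs[k],0),2),np.round(np.ptp(obs[k],0),2),len(obs[k]))
O={k:np.median(v,0)[:2] for k,v in obs.items()}
def res(T,keys):
    return np.concatenate([sil(c,sleeve_parts(YS[j]) if j<4 else gauge_parts(YG),T)-O[c,j] for c,j in keys])
for n,keys in(("top",[k for k in O if k[0]=="top"]),("scene",[k for k in O if k[0]=="scene"]),("both",list(O))):
    f=lambda T:res(T if n=="both" else [T[0],T[1],0,T[2]],keys)
    s=least_squares(f,[.45,-.05,0,.23] if n=="both" else [.45,-.05,.23],diff_step=.01,loss="soft_l1")
    print(n,s.x.round(4),f(s.x).round(2).reshape(-1,2).tolist(),keys)
    if n=="both":
        x,y,z,a=s.x
        for c in exp:
            L=(np.load(c+"X.npy")-[x,y,0])@Rz(a)
            g=(abs(L[:,0])<.03)&(L[:,1]>-.095)&(L[:,1]<-.075)&(L[:,2]>.03)
            print(c,"face plane z at x=0, slope",np.polyfit(L[g,0],L[g,2],1),g.sum())
print(get_state()["time"])
E
python3 meas.py
```

```text
scene bin rim ((451.95098876953125, 276.4635009765625), (92.02108764648438, 49.37464141845703), 51.354007720947266) 224 0.10158467741234078
top bin rim ((453.82647705078125, 276.4701232910156), (86.8007583618164, 50.08244323730469), 51.52886199951172) 170 0.10239249280734064
('scene', 0) [265.17 207.62 213.  ] [ 0.18  0.47 44.  ] 3
('scene', 1) [290.02 215.67 241.  ] [ 0.41  0.54 36.  ] 3
('scene', 2) [316.21 223.46 222.  ] [0.48 0.57 6.  ] 3
('scene', 3) [343.58 231.88 248.  ] [ 0.25  0.45 36.  ] 3
('scene', 4) [380.59 238.06 365.5 ] [ 0.1   0.55 49.  ] 2
('top', 0) [284.24 206.61 175.  ] [ 0.36  0.61 47.  ] 3
('top', 1) [309.51 200.99 151.  ] [0.68 0.91 7.  ] 3
('top', 2) [334.66 195.02 175.  ] [0.26 0.03 4.  ] 2
('top', 3) [360.2  189.71 181.  ] [ 0.39  0.51 36.  ] 3
('top', 4) [395.61 184.28 205.  ] [ 0.93  0.2  24.  ] 3
top [ 0.5301 -0.0087  0.2372] [[-0.26, -0.04], [0.12, -0.03], [-0.0, -0.06], [-0.14, -0.09], [0.31, 0.28]] [('top', 0), ('top', 3), ('top', 1), ('top', 4), ('top', 2)]
scene [ 0.5278 -0.0088  0.2453] [[-0.05, -0.32], [0.01, -0.17], [-0.31, 0.13], [0.09, -0.28], [0.25, 0.59]] [('scene', 1), ('scene', 2), ('scene', 0), ('scene', 3), ('scene', 4)]
both [ 0.5292 -0.0084  0.      0.2409] [[0.32, -0.84], [0.28, -0.63], [0.15, -0.44], [0.3, -0.71], [0.36, 0.28], [-0.35, 0.59], [-0.02, 0.3], [-0.12, 0.46], [-0.3, 0.13], [0.17, 0.73]] [('scene', 1), ('scene', 2), ('scene', 0), ('scene', 3), ('scene', 4), ('top', 0), ('top', 3), ('top', 1), ('top', 4), ('top', 2)]
scene face plane z at x=0, slope [0.54493843 0.06553717] 419
top face plane z at x=0, slope [0.47383409 0.06518705] 308
1.9
```

The two views agree to 2 mm, and the face plane reads z = 65.5 mm against 66 in the text. Next I check IK for all the poses.

```bash
cat >> geo.py <<'E'
from scipy.spatial.transform import Rotation as Ro
POSE=np.array([.5292,-.0086,0.,.2409])
def quat(R): q=Ro.from_matrix(R).as_quat(); return q[[3,0,1,2]]
def toolR(flip=1,close="x",a=None):
    a=POSE[3] if a is None else a
    e=np.array([AX[2],0,-AX[0]]); y=np.array([0,1.,0]); z=-AX
    ty=flip*(e if close=="x" else y); R=np.c_[np.cross(ty,z),ty,z]; return Rz(a)@R
def W(y,h,dx=0,T=None):  # world point: h along lean axis above the face, dx up the slope
    T=POSE if T is None else T
    return Rz(T[3])@(np.array([0,y,.066])+h*AX+dx*np.array([AX[2],0,-AX[0]]))+T[:3]
PZ=-ctrl.pinch_z
E
python3 - <<'E'
from geo import *
for cl in "xy":
  for f in(1,-1):
    q=quat(toolR(f,cl)); out=[]
    for y,h in [(YG,.023),(YG,.12),(.105,.018+.024+.023+.03),(.105,.001),(.105,.08),(-.051,.001)]:
        j=ctrl.ik(W(y,h),q); out.append(None if j is None else np.round(j,2).tolist())
    print(cl,f,*out,sep="\n ")
for yaw in np.arange(-np.pi,np.pi,np.pi/6):
    R=np.array([[np.cos(yaw),np.sin(yaw),0],[np.sin(yaw),-np.cos(yaw),0],[0,0,-1]])
    j=ctrl.ik([.453,.2765,.14],quat(R)); print(round(yaw,2),None if j is None else np.round(j,2))
E
```

```text
x
 1
 [0.88, 0.59, -0.82, 2.21, 1.17, 0.24, -0.63]
 [0.32, 0.28, 0.08, 2.19, -0.74, 0.41, 1.28]
 [-0.66, 0.26, 0.55, 2.39, -1.11, 0.19, 1.15]
 [0.54, 0.74, -1.23, 2.4, 1.71, 0.76, -1.72]
 [0.27, 0.3, -0.63, 2.39, 1.28, 0.21, -1.29]
 [0.73, 0.61, -0.83, 2.3, 1.69, 0.29, -1.29]
x
 -1
 [0.36, 0.48, -0.04, 2.21, -1.24, 0.22, -1.39]
 [-0.3, 0.42, 0.95, 2.19, -1.16, 0.72, -1.42]
 [0.27, 0.25, -0.61, 2.39, 1.02, 0.2, 2.11]
 [0.35, 0.57, -0.85, 2.4, 1.86, 0.47, 1.28]
 [-0.79, 0.34, 0.75, 2.4, -1.44, 0.28, -1.65]
 [0.73, 0.61, -0.83, 2.3, 1.69, 0.29, 1.85]
y
 1
 [0.82, 0.56, -0.72, 2.21, 1.04, 0.18, 1.06]
 [0.4, 0.28, -0.03, 2.19, -0.68, 0.39, 2.78]
 [0.28, 0.26, -0.63, 2.39, 1.04, 0.21, 0.52]
 [0.54, 0.74, -1.23, 2.4, 1.71, 0.76, -0.15]
 [0.27, 0.3, -0.63, 2.39, 1.28, 0.21, 0.28]
 [0.73, 0.61, -0.83, 2.3, 1.69, 0.29, 0.28]
y
 -1
 [0.36, 0.48, -0.04, 2.21, -1.24, 0.22, 0.18]
 [-0.03, 0.32, 0.54, 2.19, -0.98, 0.53, -0.04]
 [-0.66, 0.26, 0.55, 2.39, -1.11, 0.19, -0.42]
 [-0.05, 0.47, -0.24, 2.41, 2.54, 0.19, 2.18]
 [-0.65, 0.3, 0.55, 2.4, -1.37, 0.2, -0.16]
 [0.93, 0.79, -1.23, 2.29, 1.61, 0.62, -2.77]
-3.14 [-0.41  0.46 -0.27  1.88  0.16  0.82  0.81]
-2.62 [-0.33  0.47 -0.39  1.87  0.23  0.84  1.26]
-2.09 [-0.24  0.49 -0.53  1.87  0.32  0.86  1.69]
-1.57 [-0.15  0.52 -0.66  1.87  0.4   0.89  2.13]
-1.05 [-0.07  0.56 -0.81  1.87  0.5   0.93  2.55]
-0.52 [-1.26  0.73  1.15  1.89 -0.77  1.06 -1.87]
-0.0 [-0.91  0.5   0.48  1.88 -0.3   0.83 -1.85]
0.52 [-0.83  0.48  0.35  1.88 -0.22  0.82 -1.42]
1.05 [-0.75  0.47  0.22  1.88 -0.14  0.81 -0.97]
1.57 [-0.66  0.46  0.1   1.88 -0.06  0.81 -0.53]
2.09 [-0.58  0.45 -0.03  1.88  0.02  0.81 -0.09]
2.62 [-0.49  0.46 -0.15  1.88  0.09  0.81  0.36]
```

```bash
cat >> geo.py <<'E'
def st(msg=""):
    s=get_state(); e=np.array([AX[2],0,-AX[0]])
    F=Rz(POSE[3]).T@np.array(s["contact_force"]); p=Rz(POSE[3]).T@(np.array(s["tcp_pos"])-POSE[:3])-[0,0,.066]
    # stand coords: y, slope dx, height h ; forces fy, fslope, faxis
    print(msg,"t%.2f y%.1f dx%.1f h%.1f mm | Fy%.1f Fs%.1f Fa%.1f | w%.1f gf%.1f"%(s["time"],p[1]*1e3,p@e*1e3,p@AX*1e3,F[1],F@e,F@AX,s["width"]*1e3,s["gripper_force"]))
    return F@AX
E
python3 - <<'E'
from geo import *
q=quat(toolR(1,"x"))
ctrl.movep(W(YG,.11),q); st("pre"); print(np.round(get_state()["qpos"],2))
ctrl.movel(W(YG,.0195)); st("at"); print(np.round(get_state()["qpos"],2))
for c in("top","scene"):
    p,d=vision.grab_frame(c); cv2.imwrite(f"pics/g_{c}.png",p)
a=cv2.imread("pics/g_top.png")[110:320,330:470];b=cv2.imread("pics/g_scene.png")[130:340,300:440]
cv2.imwrite("pics/g.png",cv2.resize(np.hstack([a,b]),None,fx=2.8,fy=2.8,interpolation=2))
E
```

```text
pre t4.66 y-117.2 dx0.6 h109.8 mm | Fy-0.2 Fs0.7 Fa0.1 | w85.4 gf0.0
[ 0.33  0.3   0.05  2.19 -0.77  0.39  1.31]
at t5.64 y-117.9 dx-0.1 h19.4 mm | Fy0.0 Fs0.6 Fa0.3 | w85.6 gf0.0
[ 0.42  0.49 -0.13  2.21 -1.18  0.18  1.7 ]
```

View pics/g.png

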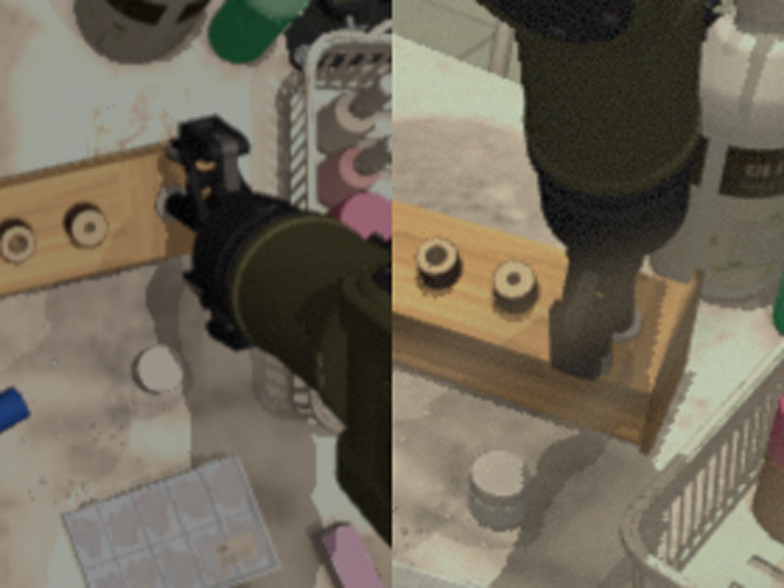

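The fingers straddle the grip, with one up-slope and one down-slope of it, and the forearm clears the jar. I close the gripper and lift along the axis.

Run:
```python
from geo import *
ctrl.close_gripper(60); st("grip"); ctrl.pause(.2); F=st("grip")
ctrl.movel(W(YG,.0195+.05),max_speed=.12); st("lift")
```

```text
grip t6.38 y-118.0 dx-0.0 h19.6 mm | Fy0.2 Fs-1.2 Fa3.5 | w16.8 gf58.3
grip t6.58 y-118.0 dx0.0 h19.6 mm | Fy0.0 Fs-0.4 Fa3.8 | w16.6 gf58.3
lift t7.14 y-117.7 dx0.2 h69.2 mm | Fy-0.7 Fs-0.0 Fa-1.1 | w16.3 gf58.4
```

Run:
```python
from geo import *
ctrl.movel(W(YS[0],.076),max_speed=.2); st("hov"); print(np.round(get_state()["qpos"],2))
ctrl.movel(W(YS[0],.0645)); st("near")
p,d=vision.grab_frame("top");a=p[150:270,240:360]
p,d=vision.grab_frame("scene");b=p[140:260,210:330]
cv2.imwrite("pics/h1.png",cv2.resize(np.hstack([a,b]),None,fx=3.3,fy=3.3,interpolation=2))
```

```text
hov t8.66 y104.8 dx-0.2 h76.1 mm | Fy-0.6 Fs-1.0 Fa-0.7 | w17.0 gf58.4
[-0.6   0.3   0.5   2.4  -1.42  0.18  1.45]Traceback (most recent call last):
  File "<stdin>", line 3, in <module>
station.Unreachable: the arm cannot follow that straight line within its joint ranges
```

Joint 6 sits at its limit here, so I need the arm's redundancy. I fit a kinematic model from `ctrl.ik` samples, which involves no motion, so that I can choose a better elbow posture.

```bash
cat > kin.py <<'E'
import numpy as np
from scipy.spatial.transform import Rotation as Ro
AL=np.array([-1,1,1,1,1,-1,0])*np.pi/2
P0=np.r_[0,[.267,0,.293,0,.3425,0,.097+.17],[0,0,.0525,.0775,0,.076,0],np.zeros(7),np.zeros(7),0,0,0]
def fk(q,P):
    yaw,d,a,off,dal,b=P[0],P[1:8],P[8:15],P[15:22],P[22:29],P[29:32]
    T=np.eye(4); c,s=np.cos(yaw),np.sin(yaw); T[:2,:2]=[[c,-s],[s,c]]; T[:3,3]=b
    for i in range(7):
        ct,st,ca,sa=np.cos(q[i]+off[i]),np.sin(q[i]+off[i]),np.cos(AL[i]+dal[i]),np.sin(AL[i]+dal[i])
        T=T@np.array([[ct,-st*ca,st*sa,a[i]*ct],[st,ct*ca,-ct*sa,a[i]*st],[0,sa,ca,d[i]],[0,0,0,1]])
    return T
E
cat > fit.py <<'E'
from geo import *; from kin import *
rng=np.random.default_rng(0); D=[]
s=get_state(); D.append((np.array(s["qpos"]),np.array(s["tcp_pos"]),Ro.from_quat(np.array(s["eef_rot"])[[1,2,3,0]]).as_matrix()))
while len(D)<50:
    p=rng.uniform([.35,-.3,.05],[.7,.4,.3]); R=Ro.from_euler("zyx",[rng.uniform(-3,3),rng.uniform(-.5,.5),rng.uniform(-.5,.5)]).as_matrix()@np.diag([1,-1,-1])
    j=ctrl.ik(p,quat(R))
    if j is not None: D.append((np.array(j),p,R))
def res(P,D=D):
    o=[]
    for q,p,R in D[1:]:
        T=fk(q,P); o+=[T[:3,3]-p,(T[:3,:3]-R).ravel()*.3]
    return np.concatenate(o)
best=None
for yaw in np.arange(0,2*np.pi,np.pi/3):
    for o7 in(0,np.pi/2,np.pi,-np.pi/2):
        P=P0.copy();P[0]=yaw;P[21]=o7
        r=(res(P)**2).sum()
        if best is None or r<best[0]: best=(r,P)
s=least_squares(res,best[1],max_nfev=60); print(best[0],s.cost,abs(s.fun).max()); np.save("P.npy",s.x); print(s.x.round(4).tolist())
print("check now",fk(D[0][0],s.x)[:3,3]-D[0][1])
E
python3 fit.py; python3 -c "
from geo import *; print(get_state()['time'])"
```

```text
35.51101767741875 8.028771869950276 0.5847582751209438
[-2.0627, 0.1232, -0.1623, 1.2016, -1.4622, -1.6476, 2.1279, -0.8156, -0.3409, 0.233, -0.3775, -0.271, 0.0972, -0.0356, 0.0127, 2.4015, -0.7766, 0.3887, -3.2487, -5.3236, 4.4224, 0.414, -0.957, 0.9531, -1.4594, 1.3838, -1.4156, 1.6132, -0.0124, 0.9716, 0.1726, -0.1438]
check now [-0.19723451  0.10437924 -0.03182595]
8.6583
```

```bash
cat > kin.py <<'E'
import numpy as np
from scipy.spatial.transform import Rotation as Ro
Z=np.array([0,0,1.]);Y=np.array([0,1.,0])
AXS=np.array([Z,Y,Z,Y,Z,Y,Z])
def fk(q,P):  # P: 7 axes(rotvec-ish 3), 7 points(3), tool rotvec, tool pos
    w=P[:21].reshape(7,3); c=P[21:42].reshape(7,3); R=np.eye(3); p=np.zeros(3)
    w=w/np.linalg.norm(w,axis=1)[:,None]
    for i in range(7):
        E=Ro.from_rotvec(w[i]*q[i]).as_matrix(); p=p+R@(c[i]-E@c[i]); R=R@E
    T=np.eye(4); T[:3,:3]=R@Ro.from_rotvec(P[42:45]).as_matrix(); T[:3,3]=p+R@P[45:48]; return T
E
cat > fit.py <<'E'
from geo import *; from kin import *; import itertools
rng=np.random.default_rng(0); D=[]
s=get_state(); now=(np.array(s["qpos"]),np.array(s["tcp_pos"]))
while len(D)<60:
    p=rng.uniform([.35,-.3,.05],[.7,.4,.3]); R=Ro.from_euler("zyx",[rng.uniform(-3,3),rng.uniform(-.5,.5),rng.uniform(-.5,.5)]).as_matrix()@np.diag([1,-1,-1])
    j=ctrl.ik(p,quat(R))
    if j is not None: D.append((np.array(j),p,R))
best=[]
for sg in itertools.product((1,-1),repeat=7):
    if sg[0]==1: continue
    B=[]
    for q,p,R in D[:15]:
        M=np.eye(3)
        for i in range(7): M=M@Ro.from_rotvec(AXS[i]*sg[i]*q[i]).as_matrix()
        B.append(M.T@R)
    m=np.mean(B,0); best.append((np.linalg.norm(m),sg,m))
best.sort(key=lambda b:-b[0]); print([(b[0],b[1]) for b in best[:4]])
_,sg,m=best[0]; u,_,v=np.linalg.svd(m); B=u@v
h=[0,.3,.3,.6,.6,.35,.35]
P0=np.r_[(AXS*np.array(sg)[:,None]).ravel(),np.array([[0,0,z] for z in h]).ravel(),Ro.from_matrix(B).as_rotvec(),0.1,0,.1]
def res(P):
    o=[]
    for q,p,R in D:
        T=fk(q,P); o+=[T[:3,3]-p,(T[:3,:3]-R).ravel()*.3]
    return np.concatenate(o)
s=least_squares(res,P0,max_nfev=100); print(s.cost,abs(s.fun).max()); np.save("P.npy",s.x)
print("check now",fk(now[0],s.x)[:3,3]-now[1])
E
python3 fit.py
```

```text
[(np.float64(1.7320508075688772), (-1, 1, -1, 1, -1, 1, -1)), (np.float64(1.4234188514316968), (-1, -1, -1, -1, -1, -1, -1)), (np.float64(1.4141194027002648), (-1, 1, -1, -1, 1, -1, -1)), (np.float64(1.4024865875949375), (-1, 1, -1, -1, 1, 1, 1))]
9.377879091834023e-21 3.987105090530463e-11
check now [-1.71080372e-11  1.38135475e-11 -3.95838917e-12]
```

The model is exact. Next I plan postures with margin by scanning joint 3 at the critical poses.

```bash
cat >> kin.py <<'E'
from scipy.optimize import least_squares
P=np.load("P.npy")
LO=np.array([-3.08,-.24,-1.43,0,-1.52,.17,-2.89]);HI=np.array([3.08,2.05,1.35,2.5,4.66,1.96,2.89])
def ik(p,R,seed,pref=None,wt=0.,m=.06):
    w=np.broadcast_to(wt,7); pref=seed if pref is None else pref
    def f(q):
        T=fk(q,P); return np.r_[(T[:3,3]-p)*100,(Ro.from_matrix(T[:3,:3].T@R).as_rotvec())*30,w*(q-pref)]
    s=least_squares(f,np.clip(seed,LO+m+1e-6,HI-m-1e-6),bounds=(LO+m,HI-m)); return s.x,abs(s.fun[:6]).max()
E
python3 - <<'E'
from geo import *; from kin import *
q0=np.array(get_state()["qpos"])
poses=[("s1hov",W(.105,.076)),("s1in",W(.105,.037)),("s1gr",W(.105,.001)),("s4gr",W(-.051,.001)),("s4in",W(-.051,.037)),("park",W(YG,.0195)),("ghov",W(YG,.076))]
for flip in(1,):
  R=toolR(flip,"x")
  for n,p in poses:
    for j3 in(-1.3,-1,-.7,-.4,0,.4,.7,1,1.25):
        w=np.zeros(7);w[2]=20; best=None
        for j5 in(-1.2,1.5,2.5):
          for j7 in(-1.5,1.5):
            sd=q0.copy();sd[2]=j3;sd[0]=-.2-j3*.8;sd[4]=j5;sd[6]=j7;sd[5]=.5
            q,e=ik(p,R,sd,sd,w)
            if e<.01 and abs(q[2]-j3)<.05: print(n,j3,q.round(2));
E
```

```text
s1hov -1.3 [ 0.67  0.52 -1.3   2.39  1.42  0.6  -1.48]
s1hov -1.3 [ 0.67  0.52 -1.3   2.39  1.42  0.6  -1.48]
s1hov -1.3 [ 0.67  0.52 -1.3   2.39  1.42  0.6  -1.48]
s1hov -1.3 [ 0.67  0.52 -1.3   2.39  1.42  0.6  -1.48]
s1hov -1.3 [ 0.67  0.52 -1.3   2.39  1.42  0.6  -1.48]
s1hov -1 [ 0.52  0.39 -1.    2.39  1.4   0.39 -1.43]
s1hov -1 [ 0.52  0.39 -1.    2.39  1.4   0.39 -1.43]
s1hov -1 [ 0.52  0.39 -1.    2.39  1.4   0.39 -1.43]
s1hov -1 [ 0.52  0.39 -1.    2.39  1.4   0.39 -1.43]
s1hov -1 [ 0.52  0.39 -1.    2.39  1.4   0.39 -1.43]
s1hov -0.7 [ 0.31  0.32 -0.7   2.39  1.35  0.24 -1.37]
s1hov -0.7 [ 0.31  0.32 -0.7   2.39  1.35  0.24 -1.37]
s1hov -0.7 [ 0.31  0.32 -0.7   2.39  1.35  0.24 -1.37]
s1hov -0.7 [ 0.31  0.32 -0.7   2.39  1.35  0.24 -1.37]
s1hov -0.7 [ 0.31  0.32 -0.7   2.39  1.35  0.24 -1.37]
s1in -1.3 [ 0.61  0.66 -1.3   2.4   1.59  0.73 -1.63]
s1in -1.3 [ 0.61  0.66 -1.3   2.4   1.59  0.73 -1.63]
s1in -1.3 [ 0.61  0.66 -1.3   2.4   1.59  0.73 -1.63]
s1in -1.3 [ 0.61  0.66 -1.3   2.4   1.59  0.73 -1.63]
s1in -1.3 [ 0.61  0.66 -1.3   2.4   1.59  0.73 -1.63]
s1in -1 [ 0.47 
[... 4890 characters left out ...]
5  0.45  1.68]
ghov 0.7 [-0.14  0.45  0.7   2.21 -1.27  0.59  1.8 ]
ghov 0.7 [-0.14  0.45  0.7   2.21 -1.27  0.59  1.8 ]
ghov 0.7 [-0.14  0.45  0.7   2.21 -1.27  0.59  1.8 ]
ghov 0.7 [-0.14  0.45  0.7   2.21 -1.27  0.59  1.8 ]
ghov 1 [-0.3   0.56  1.    2.21 -1.36  0.79  1.9 ]
ghov 1 [-0.3   0.56  1.    2.21 -1.36  0.79  1.9 ]
ghov 1 [-0.3   0.56  1.    2.21 -1.36  0.79  1.9 ]
ghov 1 [-0.3   0.56  1.    2.21 -1.36  0.79  1.9 ]
ghov 1.25 [-0.4   0.7   1.25  2.21 -1.41  1.01  1.97]
ghov 1.25 [-0.4   0.7   1.25  2.21 -1.41  1.01  1.97]
ghov 1.25 [-0.4   0.7   1.25  2.21 -1.41  1.01  1.97]
ghov 1.25 [-0.4   0.7   1.25  2.21 -1.41  1.01  1.97]
ghov 1.25 [-0.4   0.7   1.25  2.21 -1.41  1.01  1.97]
```

```bash
cat >> geo.py <<'E'
from kin import fk, ik as kik, P as KP
PREF=np.array([.6,.5,-1.1,2.3,1.4,.45,-1.4])
def good(p,R=None,seed=PREF):
    w=np.zeros(7);w[2]=3; q,e=kik(p,toolR() if R is None else R,seed,PREF,w); assert e<.05,e; return q
E
python3 - <<'E'
from geo import *
ctrl.movel  # hover raise option check
q0=np.array(get_state()["qpos"])
for h in(.076,.1):
    q1=good(W(YS[0],h)); print(h,q1.round(2),ctrl.ik(W(YS[0],h),quat(toolR())) is not None)
    for s in np.linspace(0,1,9):
        T=fk(q0+s*(q1-q0),KP); tip=T[:3,3]+T[:3,2]*.0435
        E4=fk(np.r_[(q0+s*(q1-q0))[:3],0,0,0,0],KP)
        print(round(s,2),(T[:3,3]*1e3).round(0),(tip*1e3).round(0),T[:3,2].round(2))
E
```

```text
0.076 [ 0.58  0.43 -1.1   2.39  1.41  0.45 -1.45] True
0.0 [473.  85. 135.] [491.  90.  95.] [ 0.41  0.1  -0.91]
0.12 [438. 108. 110.] [451. 115.  69.] [ 0.29  0.15 -0.94]
0.25 [402. 118.  92.] [410. 125.  50.] [ 0.18  0.17 -0.97]
0.38 [373. 115.  81.] [377. 122.  38.] [ 0.09  0.16 -0.98]
0.5 [358. 103.  75.] [360. 109.  32.] [ 0.05  0.13 -0.99]
0.62 [361.  88.  75.] [363.  92.  32.] [ 0.05  0.08 -0.99]
0.75 [383.  76.  82.] [389.  79.  39.] [ 0.13  0.06 -0.99]
0.88 [423.  74. 100.] [434.  77.  58.] [ 0.25  0.06 -0.97]
1.0 [473.  86. 135.] [491.  90.  95.] [ 0.41  0.1  -0.91]
0.1 [ 0.62  0.34 -1.1   2.38  1.21  0.39 -1.25] True
0.0 [473.  85. 135.] [491.  90.  95.] [ 0.41  0.1  -0.91]
0.12 [444. 106. 116.] [457. 112.  75.] [ 0.31  0.15 -0.94]
0.25 [415. 116. 103.] [424. 124.  61.] [ 0.22  0.18 -0.96]
0.38 [391. 116.  96.] [398. 124.  53.] [ 0.15  0.18 -0.97]
0.5 [378. 109.  94.] [383. 116.  51.] [ 0.11  0.16 -0.98]
0.62 [378.  97.  97.] [384. 103.  54.] [ 0.12  0.13 -0.98]
0.75 [394.  86. 106.] [402.  91.  64.] [ 0.18  0.1  -0.98]
0.88 [424.  80. 125.] [436.  84.  83.] [ 0.28  0.09 -0.96]
1.0 [463.  83. 157.] [481.  88. 117.] [ 0.41  0.1  -0.91]
```

```bash
cat > flip.py <<'E'
from geo import *
q0=np.array(get_state()["qpos"]); q1=good(W(YS[0],.076))
a=(q0+q1)/2; Rm=fk(a,KP)[:3,:3]
qm,e=kik(np.array([.42,.09,.21]),Rm,a,a,.05); print(qm.round(2),e)
for A,B in((q0,qm),(qm,q1)):
    for s in np.linspace(0,1,5):
        T=fk(A+s*(B-A),KP); tip=T[:3,3]+T[:3,2]*.0435
        print(round(s,2),(T[:3,3]*1e3).round(0),(tip*1e3).round(0),T[:3,2].round(2))
import sys
if e<.05:
    ctrl.set_joints(qm); ctrl.set_joints(q1); st("hov")
    p,d=vision.grab_frame("top");a=p[150:270,240:360]
    p,d=vision.grab_frame("scene");b=p[140:260,210:330]
    cv2.imwrite("pics/h1.png",cv2.resize(np.hstack([a,b]),None,fx=3.3,fy=3.3,interpolation=2))
E
python3 flip.py
```

```text
[ 0.08  0.2  -0.3   2.07 -0.07  0.81  0.13] 5.768237494059735e-05
0.0 [473.  85. 135.] [491.  90.  95.] [ 0.41  0.1  -0.91]
0.25 [470. 145. 152.] [484. 156. 113.] [ 0.33  0.27 -0.9 ]
0.5 [448. 167. 171.] [457. 182. 131.] [ 0.2   0.34 -0.92]
0.75 [426. 148. 188.] [430. 160. 146.] [ 0.09  0.29 -0.95]
1.0 [420.  90. 210.] [422.  95. 167.] [ 0.05  0.13 -0.99]
0.0 [420.  90. 210.] [422.  95. 167.] [ 0.05  0.13 -0.99]
0.25 [423.  36. 170.] [427.  34. 126.] [ 0.08 -0.05 -1.  ]
0.5 [444.  16. 146.] [452.  11. 104.] [ 0.19 -0.12 -0.97]
0.75 [467.  35. 134.] [480.  32.  93.] [ 0.32 -0.06 -0.95]
1.0 [473.  86. 135.] [491.  90.  95.] [ 0.41  0.1  -0.91]
hov t11.28 y104.9 dx-0.0 h75.9 mm | Fy0.4 Fs-1.4 Fa-1.1 | w16.3 gf58.5
```

View pics/h1.png

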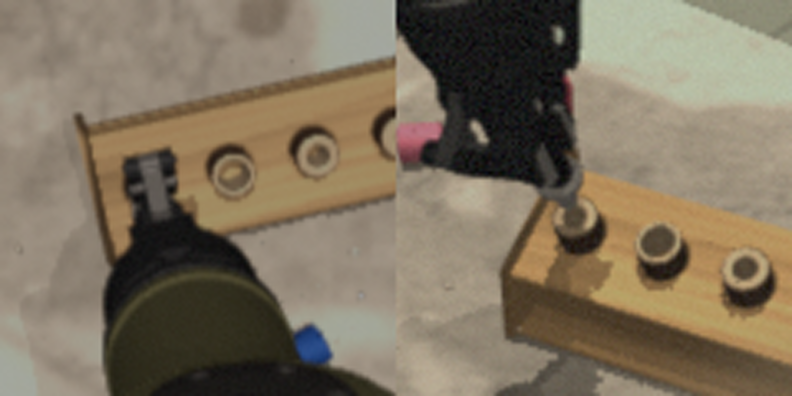

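The scene view (right half) shows the gauge nose just above the mouth of sleeve 1, in line with it. I probe it in small force-watched steps.

```bash
cat >> geo.py <<'E'
H0=.0615  # TCP height with the tip level with a sleeve mouth
def probe(y,dx=0,dy=0,thr=3.2,dmax=.0262):
    go=lambda d,v: ctrl.movel(W(y+dy,H0-d,dx),max_speed=v)
    go(-.002,.06); ctrl.pause(.1); F0=st("start"); d=-.002; F=0
    while d<dmax:
        fast=(.0035<d<.0095,.0155<d<.0215)
        t=.0105 if fast[0] else .0225 if fast[1] else d+.001
        go(t,.05 if any(fast) else .025); d=t; F=st("d%.1f"%(d*1e3))-F0
        if F>thr: break
    return d,F
E
python3 - <<'E'
from geo import *
print(probe(YS[0]))
E
```

```text
start t11.83 y105.2 dx0.0 h63.7 mm | Fy0.5 Fs0.2 Fa-0.6 | w16.5 gf58.5
d-1.0 t12.08 y104.9 dx0.1 h62.6 mm | Fy0.7 Fs0.1 Fa-1.5 | w17.0 gf58.5
d0.0 t12.33 y105.0 dx-0.1 h61.5 mm | Fy1.1 Fs-0.2 Fa-0.6 | w16.6 gf58.5
d1.0 t12.58 y105.0 dx-0.1 h60.4 mm | Fy0.1 Fs-0.8 Fa-1.5 | w16.6 gf58.5
d2.0 t12.83 y105.0 dx-0.0 h59.4 mm | Fy-0.4 Fs0.5 Fa0.7 | w16.3 gf58.5
d3.0 t13.08 y105.0 dx-0.0 h58.5 mm | Fy0.1 Fs-1.0 Fa-0.2 | w16.8 gf58.5
d4.0 t13.33 y105.0 dx-0.0 h57.4 mm | Fy-0.5 Fs-0.7 Fa-0.4 | w16.2 gf58.5
d10.5 t13.62 y105.2 dx-0.2 h50.9 mm | Fy-0.5 Fs-0.9 Fa-0.4 | w16.4 gf58.5
d11.5 t13.87 y105.0 dx0.0 h50.1 mm | Fy0.1 Fs-0.4 Fa-0.0 | w16.8 gf58.5
d12.5 t14.12 y105.1 dx0.1 h49.4 mm | Fy0.2 Fs-1.6 Fa10.9 | w16.9 gf60.2
(0.0125, np.float64(11.485523105344754))
```

Sleeve 1 stops at 12 mm with no side load, so it is right. Next come sleeves 2 to 4, with finer steps near the expected stops.

```bash
cat >> geo.py <<'E'
STEPS=[.0004,.0008,.0012,.0016,.004,.011,.0118,.0122,.0126,.013,.016,.023,.0238,.0242,.0246,.025]
def probe(y,dx=0,dy=0,thr=3.0):
    go=lambda d,v: ctrl.movel(W(y+dy,H0-d,dx),max_speed=v)
    go(-.001,.08); ctrl.pause(.1); F0=st("start")
    for d in STEPS:
        go(d,.06 if d in(.011,.023) else .025); F=st("d%.1f"%(d*1e3))-F0
        if F>thr: break
    return d,F
def retract(y,y2=None):
    ctrl.movel(W(y,.072),max_speed=.12)
    if y2 is not None: ctrl.movel(W(y2,.072),max_speed=.12)
E
python3 - <<'E'
from geo import *
retract(YS[0],YS[1]); print(probe(YS[1]))
E
```

```text
start t15.41 y53.9 dx-0.0 h62.6 mm | Fy0.2 Fs-0.2 Fa-0.8 | w16.5 gf58.9
d0.4 t15.66 y53.0 dx0.0 h61.2 mm | Fy0.3 Fs0.0 Fa-1.0 | w16.3 gf58.9
d0.8 t15.91 y53.0 dx0.0 h60.7 mm | Fy0.4 Fs-0.8 Fa-1.0 | w17.1 gf58.9
d1.2 t16.16 y52.9 dx-0.0 h60.3 mm | Fy-0.7 Fs-0.3 Fa-0.7 | w16.4 gf58.9
d1.6 t16.41 y53.0 dx-0.0 h59.9 mm | Fy0.6 Fs-1.3 Fa0.1 | w17.1 gf58.9
d4.0 t16.66 y53.1 dx-0.1 h57.4 mm | Fy0.4 Fs-1.1 Fa-0.7 | w16.4 gf58.9
d11.0 t16.93 y53.2 dx-0.2 h50.4 mm | Fy-0.5 Fs-0.8 Fa-1.0 | w16.7 gf58.9
d11.8 t17.18 y53.0 dx0.0 h49.8 mm | Fy0.3 Fs-1.1 Fa-0.8 | w16.5 gf58.9
d12.2 t17.43 y53.0 dx0.0 h49.4 mm | Fy0.5 Fs-0.1 Fa-0.2 | w16.5 gf58.9
d12.6 t17.68 y53.0 dx0.0 h48.9 mm | Fy-1.0 Fs-0.7 Fa-1.1 | w16.5 gf58.9
d13.0 t17.93 y53.0 dx-0.0 h48.5 mm | Fy-0.2 Fs-0.3 Fa-1.8 | w16.7 gf58.9
d16.0 t18.19 y53.1 dx-0.1 h45.3 mm | Fy0.6 Fs0.4 Fa-1.1 | w16.3 gf58.9
d23.0 t18.46 y53.2 dx-0.2 h38.3 mm | Fy-0.9 Fs0.1 Fa-1.2 | w16.7 gf58.9
d23.8 t18.71 y53.0 dx0.0 h37.8 mm | Fy0.2 Fs-0.7 Fa-0.6 | w16.5 gf58.9
d24.2 t18.96 y53.0 dx0.1 h37.6 mm | Fy0.4 Fs-0.5 Fa5.4 | w16.3 gf59.3
(0.0242, np.float64(6.21010463536028))
```

Sleeve 2 takes the full 24 mm, so it is worn. On to sleeves 3 and 4.

Run:
```python
from geo import *
retract(YS[1],YS[2]); d,F=probe(YS[2]); print(d,F)
if d>.01: retract(YS[2],YS[3]); print(probe(YS[3]))
```

```text
start t20.35 y1.8 dx0.1 h62.6 mm | Fy0.2 Fs0.6 Fa-0.7 | w16.9 gf58.9
d0.4 t20.60 y1.0 dx0.0 h61.2 mm | Fy0.3 Fs-0.3 Fa-0.4 | w16.3 gf58.9
d0.8 t20.85 y0.9 dx0.0 h60.7 mm | Fy-0.4 Fs0.1 Fa-0.3 | w16.7 gf58.9
d1.2 t21.10 y1.0 dx0.0 h60.3 mm | Fy0.2 Fs-0.3 Fa-0.5 | w16.5 gf58.9
d1.6 t21.35 y1.0 dx-0.0 h59.9 mm | Fy0.2 Fs-0.5 Fa-1.3 | w16.5 gf58.9
d4.0 t21.60 y1.0 dx-0.0 h57.4 mm | Fy0.5 Fs-0.8 Fa-0.9 | w16.7 gf58.9
d11.0 t21.87 y1.2 dx-0.1 h50.4 mm | Fy-0.8 Fs-0.1 Fa-1.0 | w16.4 gf58.9
d11.8 t22.12 y1.0 dx0.0 h49.8 mm | Fy0.5 Fs-0.5 Fa-0.2 | w16.8 gf58.9
d12.2 t22.37 y1.0 dx0.1 h49.5 mm | Fy0.1 Fs-0.9 Fa4.9 | w16.7 gf59.1
0.0122 5.551051430753668
start t23.66 y-50.1 dx0.1 h62.7 mm | Fy0.0 Fs-1.5 Fa-0.4 | w16.4 gf58.9
d0.4 t23.91 y-50.8 dx0.2 h61.2 mm | Fy-0.5 Fs-0.2 Fa1.0 | w16.7 gf58.9
d0.8 t24.16 y-51.1 dx-0.2 h60.7 mm | Fy0.6 Fs-0.4 Fa-0.9 | w16.9 gf58.9
d1.2 t24.41 y-51.0 dx-0.1 h60.3 mm | Fy-0.5 Fs-0.4 Fa-1.1 | w16.5 gf58.9
d1.6 t24.66 y-51.0 dx-0.1 h60.0 mm | Fy0.7 Fs-1.7 Fa4.8 | w16.9 gf59.3
(0.0016, np.float64(5.251446766595961))
```

Sleeve 4 stops at about 1 mm, so it is tight. I now park the gauge.

Run:
```python
from geo import *
retract(YS[3],YG); ctrl.pause(.1)
ctrl.movel(W(YG,.045),max_speed=.08); F0=st("entry")
for h in(.040,.030,.0222,.0205,.0198,.0193,.0188,.0183,.0178):
    ctrl.movel(W(YG,h),max_speed=.05); F=st("h%.1f"%(h*1e3))-F0
    if F>4: break
```

```text
entry t26.21 y-117.3 dx0.2 h45.1 mm | Fy0.5 Fs-0.5 Fa-1.1 | w16.4 gf58.9
h40.0 t26.46 y-118.0 dx0.0 h40.2 mm | Fy-0.2 Fs-0.6 Fa-0.9 | w16.6 gf58.9
h30.0 t26.81 y-117.9 dx-0.1 h30.1 mm | Fy0.2 Fs-0.2 Fa-1.2 | w16.6 gf58.9
h22.2 t27.12 y-117.9 dx-0.1 h22.3 mm | Fy1.1 Fs-0.3 Fa-1.0 | w16.8 gf58.9
h20.5 t27.37 y-118.1 dx0.0 h20.6 mm | Fy-0.6 Fs-1.1 Fa-1.1 | w16.6 gf58.9
h19.8 t27.62 y-118.0 dx-0.0 h19.8 mm | Fy-0.6 Fs-0.6 Fa-0.5 | w16.9 gf58.9
h19.3 t27.87 y-118.0 dx-0.0 h19.6 mm | Fy0.2 Fs-1.7 Fa7.6 | w16.5 gf59.7
```

Run:
```python
from geo import *
ctrl.ungrasp(); st("open"); ctrl.movel(W(YG,.1),max_speed=.15); st("up")
ctrl.movel(W(YS[3],.09),max_speed=.15)
ctrl.movel(W(YS[3],.0025),max_speed=.12); F0=st("at s4"); print(np.round(get_state()["qpos"],2))
ctrl.close_gripper(45); st("closed")
ctrl.movel(W(YS[3],.06),max_speed=.12); st("lift")
p,d=vision.grab_frame("top");a=p[140:280,260:440]
p,d=vision.grab_frame("scene");b=p[160:300,250:430]
cv2.imwrite("pics/l4.png",cv2.resize(np.hstack([a,b]),None,fx=2.2,fy=2.2,interpolation=2))
```

```text
open t28.54 y-118.0 dx-0.0 h19.3 mm | Fy-0.2 Fs-0.4 Fa0.4 | w85.7 gf0.0
up t29.23 y-118.4 dx-0.3 h99.7 mm | Fy-0.2 Fs1.1 Fa0.1 | w85.5 gf0.0
at s4 t30.72 y-51.5 dx-0.2 h2.5 mm | Fy0.7 Fs0.4 Fa-0.2 | w85.3 gf0.0
[ 0.75  0.61 -0.86  2.29  1.67  0.31 -1.27]
closed t31.30 y-51.2 dx0.1 h2.9 mm | Fy0.4 Fs0.0 Fa6.8 | w24.1 gf43.8
lift t31.93 y-51.4 dx-0.1 h59.9 mm | Fy0.0 Fs0.2 Fa-0.1 | w24.0 gf44.1
```

View pics/l4.png

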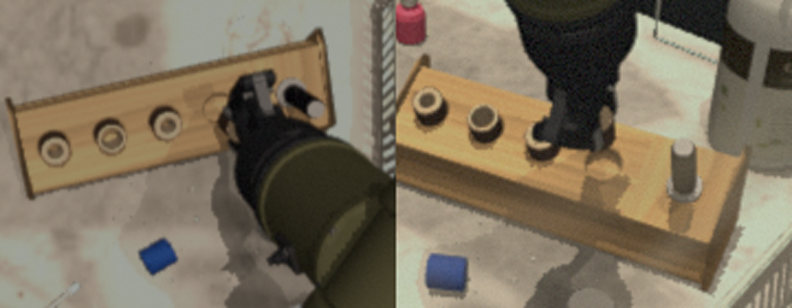

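The gauge stands home on its shoulder, pocket 4 is empty and the sleeve is in the fingers. I carry it to the bin, first checking the joint path with FK.

```bash
cat >> geo.py <<'E'
BIN=np.array([.4529,.2765]); b=np.radians(51.5)
BR=np.c_[np.cross([np.cos(b),np.sin(b),0],[0,0,-1]),[np.cos(b),np.sin(b),0],[0,0,-1]]
def path(A,B,n=9):
    for s in np.linspace(0,1,n):
        T=fk(A+s*(B-A),KP); print(round(s,2),(T[:3,3]*1e3).round(0),((T[:3,3]+T[:3,2]*.0145)*1e3).round(0)[2],T[:3,2].round(2))
E
python3 - <<'E'
from geo import *
q0=np.array(get_state()["qpos"])
qb,e=kik(np.r_[BIN,.19],BR,q0,q0,.02); print(qb.round(2),e)
u=W(YS[3],.085); qu,e2=kik(u,toolR(),q0,q0,.02); print(qu.round(2),e2)
path(qu,qb); path(qb,good(W(YS[1],.08)))
E
```

```text
[ 0.15  0.65 -1.24  1.8   0.67  1.19 -0.4 ] 3.0013595279274267e-05
[ 0.99  0.48 -1.1   2.28  1.05  0.35 -0.68] 1.3430783172637316e-05
0.0 [506. -67. 143.] 130.0 [ 0.41  0.1  -0.91]
0.12 [524. -33. 146.] 132.0 [ 0.38  0.09 -0.92]
0.25 [536.   6. 149.] 136.0 [ 0.34  0.09 -0.94]
0.38 [541.  49. 153.] 139.0 [ 0.29  0.08 -0.95]
0.5 [538.  95. 158.] 144.0 [ 0.24  0.08 -0.97]
0.62 [528. 142. 164.] 150.0 [ 0.19  0.07 -0.98]
0.75 [510. 189. 171.] 157.0 [ 0.13  0.05 -0.99]
0.88 [485. 234. 180.] 165.0 [ 0.06  0.03 -1.  ]
1.0 [453. 276. 190.] 175.0 [ 0.  0. -1.]
0.0 [453. 276. 190.] 175.0 [ 0.  0. -1.]
0.12 [482. 242. 180.] 165.0 [ 0.09  0.01 -1.  ]
0.25 [505. 206. 172.] 158.0 [ 0.17  0.02 -0.98]
0.38 [521. 171. 166.] 152.0 [ 0.25  0.02 -0.97]
0.5 [529. 138. 161.] 147.0 [ 0.3   0.03 -0.95]
0.62 [530. 107. 156.] 142.0 [ 0.35  0.04 -0.94]
0.75 [522.  79. 151.] 138.0 [ 0.38  0.06 -0.92]
0.88 [507.  54. 145.] 132.0 [ 0.4   0.08 -0.91]
1.0 [484.  35. 139.] 125.0 [ 0.41  0.1  -0.91]
```

```bash
cat >> geo.py <<'E'
def to_bin(y):
    ctrl.movel(W(y,.085),max_speed=.15); q0=np.array(get_state()["qpos"])
    qb,e=kik(np.r_[BIN,.18],BR,q0,np.array([.15,.65,-1.1,1.8,.67,1.19,-.4]),.02); assert e<.01
    ctrl.set_joints(qb); st("over bin"); ctrl.movel([*BIN,.117],max_speed=.12); st("at bin")
    ctrl.pause(.15); ctrl.ungrasp(); st("dropped"); ctrl.movel([*BIN,.18],max_speed=.15)
E
python3 - <<'E'
from geo import *
to_bin(YS[3])
p,d=vision.grab_frame("scene");a=p[120:300,140:300]
q=good(W(YS[1],.08)); path(np.array(get_state()["qpos"]),q,5); ctrl.set_joints(q); st("s2 hover")
p,d=vision.grab_frame("top");b=p[140:320,140:300]
cv2.imwrite("pics/b4.png",cv2.resize(np.hstack([a,b]),None,fx=2.4,fy=2.4,interpolation=2))
ctrl.movel(W(YS[1],.0025),max_speed=.12); st("at s2"); ctrl.close_gripper(45); st("closed")
ctrl.movel(W(YS[1],.06),max_speed=.12); st("lift")
E
```

```text
over bin t33.66 y293.3 dx42.7 h105.0 mm | Fy-0.5 Fs0.3 Fa-0.6 | w24.0 gf44.2
at bin t34.33 y295.1 dx16.4 h49.0 mm | Fy-0.1 Fs0.4 Fa0.1 | w23.9 gf44.2
dropped t35.11 y295.1 dx16.0 h48.8 mm | Fy-0.3 Fs-0.0 Fa0.2 | w85.4 gf0.0
0.0 [453. 276. 179.] 165.0 [-0. -0. -1.]
0.25 [504. 204. 164.] 150.0 [ 0.17  0.02 -0.99]
0.5 [527. 136. 156.] 142.0 [ 0.3   0.03 -0.95]
0.75 [520.  77. 149.] 135.0 [ 0.38  0.06 -0.92]
1.0 [484.  35. 139.] 125.0 [ 0.41  0.1  -0.91]
s2 hover t36.70 y53.6 dx1.3 h79.9 mm | Fy0.7 Fs0.5 Fa0.8 | w85.2 gf0.0
at s2 t37.55 y53.9 dx0.4 h2.6 mm | Fy-0.6 Fs0.6 Fa-0.1 | w85.3 gf0.0
closed t38.13 y52.8 dx0.1 h2.9 mm | Fy-1.6 Fs-0.2 Fa8.6 | w23.9 gf43.7
lift t38.76 y52.6 dx0.1 h60.0 mm | Fy0.3 Fs-0.6 Fa0.6 | w24.0 gf44.1
```

View pics/b4.png

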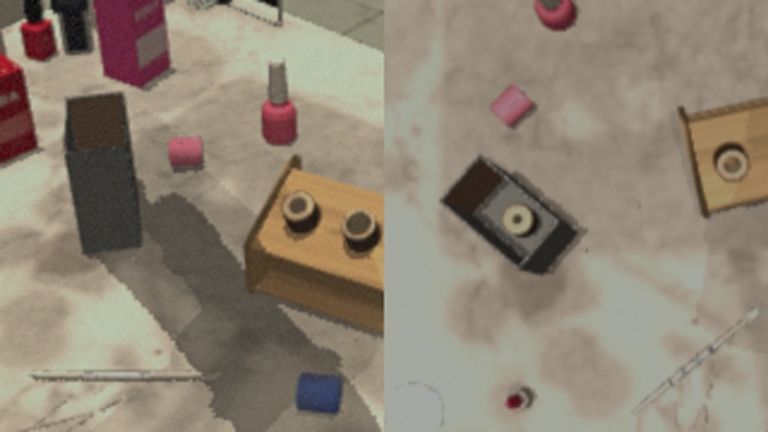

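Sleeve 4 lies in the bin, at about (518,218) in the picture. Now I drop sleeve 2, back off and check the whole scene.

Run:
```python
from geo import *
to_bin(YS[1])
ctrl.movel([*BIN,.24],max_speed=.15)
ctrl.movep([.214,.587,.231],[0,.17356,.98482,0]); st("clear")
p,d=vision.grab_frame("top");a=p[110:300,140:430]
p,d=vision.grab_frame("scene");b=p[120:310,140:430]
cv2.imwrite("pics/end.png",cv2.resize(np.vstack([a,b]),None,fx=1.55,fy=1.55,interpolation=2))
```

```text
over bin t40.05 y293.3 dx42.3 h104.5 mm | Fy-0.3 Fs0.2 Fa-1.1 | w24.1 gf44.1
at bin t40.73 y294.9 dx16.5 h49.0 mm | Fy-0.3 Fs0.2 Fa0.1 | w24.0 gf44.1
dropped t41.50 y295.1 dx16.0 h48.8 mm | Fy-0.4 Fs0.4 Fa0.8 | w85.6 gf0.0
clear t44.08 y652.5 dx-77.7 h217.9 mm | Fy-0.2 Fs1.2 Fa0.0 | w85.6 gf0.0
```

View pics/end.png

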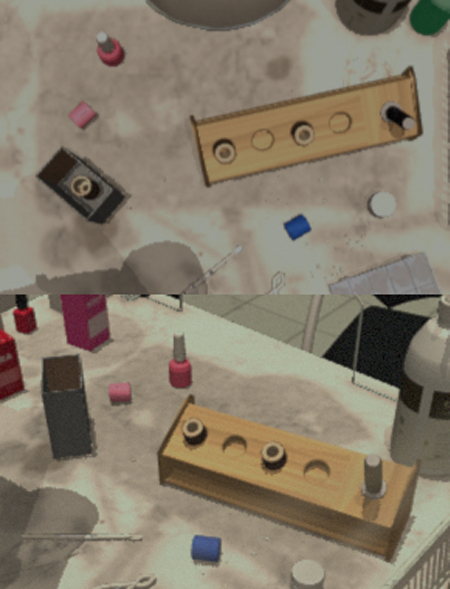

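Sleeves 1 and 3 stand in their pockets, pockets 2 and 4 are empty, both rejects are in the bin, the gauge is home, and the bottle and jar have not moved.

```bash
python3 -c "
from station import ticket
print(ticket.close_job())"
```

```text
the job is handed in; nothing more can be done
None
```

The job is handed in at about 44 s: sleeves 1 and 3 fit and stay in their pockets, sleeves 2 (worn) and 4 (tight) are in the grey bin, the gauge is fully home, and the bottle and jar were not disturbed.

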